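# Set the glaze pan warming

### The job

The lidded saucepan stands on one of the warming plate's two zones. With a fingertip on the rim, roll the knurled thumb wheel in front of that zone exactly one click away from you, from off to warm and no further, then press the round start button between the wheels fully down and let it come up. Leave the other wheel off, lift nothing, and leave the pan, the bowl and everything else where they stand.

Things in the scene. Friction and masses are not known exactly. Their poses are not given: they have to be found in the camera images.
- warmer: Low aluminium warming plate, fixed, 300 (x) x 460 (y) x 55 mm high; origin under its centre; x away from the robot (within 0.3 rad), y left. Two round dark zones, 164 mm wide, 60 mm high, at x +45, y +110 and -110 mm. On the ledge before them (x -105 mm, 55 mm high) a thumb wheel for each zone at y +110 and -110 mm, the start button at y 0.
- wheel_left (a joint): Angle of the grey knurled thumb wheel in front of the left zone (64 mm diameter, 24 mm wide, axle along the warmer's y): 0 off, 0.70 first click (warm), 1.40 second (hot). Grows as its top rolls away from the robot, towards the plates. A detent spring resists up to 0.05 N m as far as 0.35 rad, then the wheel snaps on to 0.70; past 1.05 it goes on to 1.40; short of 0.35 it falls back to 0.
- wheel_left_top (a point): Top of the left wheel's rim, above its axle: 70 mm over the table, 15 mm over the ledge (the rest is sunk in it), axle 32 mm lower. Does not turn; axes as the warmer's. The white line across the rim lies on the robot side at off, on top at warm, on the plate side at hot. 22 mm of rim a click. The rim grips a fingertip: friction 0.5 or more.
- wheel_right (a joint): Angle of the grey knurled thumb wheel in front of the right zone (64 mm diameter, 24 mm wide, axle along the warmer's y): 0 off, 0.70 first click (warm), 1.40 second (hot). Grows as its top rolls away from the robot, towards the plates. A detent spring resists up to 0.05 N m as far as 0.35 rad, then the wheel snaps on to 0.70; past 1.05 it goes on to 1.40; short of 0.35 it falls back to 0.
- wheel_right_top (a point): The same point on the right wheel.
- start (a joint): Travel of the round steel start button (30 mm diameter, in a black housing) in the middle of the ledge between the wheels: 0 = up, 0.006 m = fully down; springs back; fully down takes about 4 N.
- start_top (a point): Centre of the start button's top face, when up; moves with the button. Its axes are the warmer's.
- saucepan_center (a point): Lidded steel saucepan, 126 mm diameter, 111 mm high with its lid knob, two small side handles, 0.7 kg, loose on one of the two zones; point on its axis, 45 mm above its foot.
- dish_center (a point): Open white ceramic bowl, 124 mm diameter, 35 mm high, loose on the other zone; point on its axis, half-way up.
- spice_jar_center (a point): Small jar, 34 mm diameter, 46 mm high, loose on the outer left or right end of the ledge, about 85 mm outward of a wheel; centre. Bystander.
- egg_cup_center (a point): White egg cup, 42 mm diameter, 42 mm high, loose on the other outer end of the ledge; centre. Bystander.
- ring_cutter_center (a point): Steel ring cutter, 70 mm diameter, 30 mm high, on the table before the warmer; centre. Bystander.
- heart_cutter_center (a point): Steel heart-shaped cutter, about 50 mm, 25 mm high, on the table before the warmer; centre. Bystander.
- mug_center (a point): Blue mug, 80 mm diameter, 90 mm high, on the table at the left; centre. Bystander.
- shaker_center (a point): Sugar shaker jar, 60 mm diameter, 120 mm high, on the table at the right; centre. Bystander.
- rolling_pin_center (a point): Wooden rolling pin, 260 mm long, 52 mm thick, on the baking mat at the right; centre. Bystander.
Things that resemble listed ones, but are neither listed nor needed, are in the scene too. Leave any red look-alike of the part that bears saucepan_center alone.

How it is judged (in metres and radians):
On the way, in this order (a step that is already met when the one before it is completed fails the run):
1. the wheel in front of the saucepan's zone rests in its first click (((y of saucepan_center in the frame of start_top above 0 m and value of joint wheel_left between 0.55 and 0.85 rad and value of joint start below 0.002 m) or (not (y of saucepan_center in the frame of start_top above 0 m) and value of joint wheel_right between 0.55 and 0.85 rad and value of joint start below 0.002 m))), for 0.2 s.
2. the start button is pressed down (value of joint start above 0.0045 m), for 0.05 s.
At the end, for the whole second after the job is handed in: The wheel before the saucepan's zone rests in the first click (0.70 rad within 0.12), the other is off (0 within 0.12), the start button is up again, wheels at rest, and the saucepan, the bowl and the seven bystanders are within 20 mm of where they stood (((y of saucepan_center in the frame of start_top above 0 m and value of joint wheel_left between 0.58 and 0.82 rad and value of joint wheel_right between -0.12 and 0.12 rad) or (not (y of saucepan_center in the frame of start_top above 0 m) and value of joint wheel_right between 0.58 and 0.82 rad and value of joint wheel_left between -0.12 and 0.12 rad)) and value of joint start below 0.0015 m and velocity of joint wheel_left between -0.1 and 0.1 rad/s and velocity of joint wheel_right between -0.1 and 0.1 rad/s and distance of each of spice_jar_center, egg_cup_center, ring_cutter_center, heart_cutter_center, mug_center, shaker_center, rolling_pin_center, saucepan_center, dish_center from where it was at the start of the episode below 0.02 m); the robot touches nothing.
It fails at once if the saucepan's wheel is rolled past the first click towards hot ((y of saucepan_center in the frame of start_top above 0 m and value of joint wheel_left above 1.05 rad) or (not (y of saucepan_center in the frame of start_top above 0 m) and value of joint wheel_right above 1.05 rad)).
It fails at once if the other wheel is rolled out of off ((y of saucepan_center in the frame of start_top above 0 m and value of joint wheel_right above 0.35 rad) or (not (y of saucepan_center in the frame of start_top above 0 m) and value of joint wheel_left above 0.35 rad)).
It fails at once if the start button is pressed before the wheel is in its first click (value of joint start above 0.003 m and ((y of saucepan_center in the frame of start_top above 0 m and (value of joint wheel_left below 0.45 rad or value of joint wheel_left above 0.95 rad)) or (not (y of saucepan_center in the frame of start_top above 0 m) and (value of joint wheel_right below 0.45 rad or value of joint wheel_right above 0.95 rad)))).
It fails at once if the saucepan or the bowl is lifted or shoved (distance of any of saucepan_center, dish_center from where it was at the start of the episode above 0.02 m or z of saucepan_center in the frame of warmer above 0.115 m or z of dish_center in the frame of warmer above 0.0875 m).
It fails at once if a bystander is lifted or moved (distance of any of spice_jar_center, egg_cup_center, ring_cutter_center, heart_cutter_center, mug_center, shaker_center, rolling_pin_center from where it was at the start of the episode above 0.02 m).
It also fails if it takes over 38 s, if anything falls off the work surface, if the arm or the gripper's body presses on something with over 40 N, if the wrist force passes 120 N, or if a joint passes its speed limit or range.

### The arm

A 6-joint arm with a two-finger parallel gripper is mounted at the origin on the work surface. World frame = base frame: x ahead of the robot, y to its left, z up, the work surface at z = 0. Lengths are in mm, angles in rad, forces in N, time in s.
With the tool pointing down it reaches from about 400 to 925 mm from the base axis. Payload 12.5 kg.
Tool frame: the origin (TCP) lies midway between the tips of the shut fingers; the grasp point (between the pads) lies 19 mm behind it (env.grip_depth is the distance from the TCP to the grasp point, in mm); z points along the fingers, y is the line along which they close (so a half turn about z gives the same grasp; the last joint's range is limited). The gripper opens to 95 mm and grips with 3 to 60 N. Pads are 20 mm wide; open, the fingers measure 119 mm over their backs; the gripper's body (75 mm by 180 mm) begins 59 mm behind the grasp point.
Start: joints at [1.055, 0.491, 1.559, -0, 1.092, -0.106], TCP at [249.003, 573.278, 181.061] pointing down, gripper open.
Joint ranges: [-3.1, 3.1], [-0.84, 2.19], [0.05, 2.79], [-1.13, 4.28], [0.06, 2.93], [-2.69, 2.69]. Speed limits (rad/s): [2.22, 2.22, 2.79, 3.14, 3.14, 3.14].

### API

Orientations are given as [roll, pitch, yaw] about the fixed x, y, z axes, in that order (R = Rz(yaw) Ry(pitch) Rx(roll)).
In Python, from cell import monitor, viewer, order, env gives the robot as it stands.
- The arm moves only by the tool move_arm, never from a script. Its argument "moves" is one flat list of numbers, 4 for each row, row after row: the shift along the tool's x, y, z normalised to -1 to 1, where 1 is 0.15 m, then the turn about the tool's z normalised to -1 to 1, where 1 is pi/2 rad. A call has 1 to 10 rows; each row shifts and turns the commanded pose from where the row before left it, along the tool's axes as they then stand; what a row does not reach is not made up. A row lasts 1/8 s, in which the tool goes at most 62.5 mm and 10.7 degrees, less where a joint would pass 70% of its speed; a pose out of reach is approached as far as the arm can. A call with a number of a shift or a turn outside -1 to 1 is refused whole. A call with a gripper value outside its range is refused whole. "claw" is the finger opening in mm, from 0 to 95.1, set as the call begins (left out, the last holds). The fingers move at their own pace and stop on an object; the grip force is fixed at half the most. Time passes only in rows, so rows that do not move let the fingers close. It gives the time, the measured TCP pose, the force, the opening and the grip force at its end, in the units of the state.
- monitor.state(): the state, without advancing time (a new reading comes with each control period).
- viewer.read_camera(name): name is "scene" or "top" or "wrist"; returns the picture (384x512x3 uint8, red, green, blue); there is no depth.
- viewer.camera_info(name): a dict with "K" (3x3 intrinsics, pixels), "camera_from_world" (4x4, takes a point from world to camera coordinates). Camera axes: x right, y down, z forward; pixel columns grow to the right and rows downward; lengths in mm; the calibration is good to about 2 mm. A picture is of the moment at which its call begins: read the wrist's pose just before it. camera_info takes no time and is no camera call; for the wrist camera it gives the pose at the moment of the call.
- order.job_done(): hands the job in; it is judged then, once.
The state is a dict: "t": time; "joints": joint angles; "qvel": joint speeds; "tau": joint torques, N m; "eef_pos": TCP position; "tcp_rot": TCP orientation; "ft_force": force on the tool from outside, world axes, zero at the start; "moment": the same for the moment, N m; "opening": opening from 0.0 (shut) to 1.0 (fully open); "grip_force": force on a finger pad.
Only numpy, scipy, OpenCV 4.12 (cv2) and the standard library are available. Lean on these libraries where they do the work, as an engineer would, in place of code of your own. Each camera call takes 0.05 s, during which the arm holds its last target. There are 200 camera calls.

## Working session

There is one attempt and no reset: what is moved stays moved. The work goes in short steps, Python scripts to look and compute and a tool call to move; the robot and the scene stay as the last step left them, time stands still between calls to the robot, and variables do not carry over. Pictures are saved under pics/ and viewed, at most 10 in all, crops included, and the job is handed in when it is done.

Besides the shell and the picture viewer there is one more tool, called after ">>>" as name(argument=value, ...), one argument or row to a line, values as JSON. move_arm: Moves the arm, as the interface text tells. Scaled input: -1 to 1 covers 0.15 m each way for a shift and pi/2 rad each way for a turn. Its arguments: {"type":"object","properties":{"moves":{"type":"array"},"claw":{"type":"number"}},"required":["moves"]}

```bash
mkdir -p pics
python3 - <<'E'
from cell import monitor,viewer
import cv2
for n in("scene","top"):
    im=viewer.read_camera(n); cv2.imwrite(f"pics/{n}0.png",cv2.resize(im[:,:,::-1],(800,600),interpolation=cv2.INTER_CUBIC))
s=monitor.state();print(s['t'],s['eef_pos'],s['tcp_rot'],s['opening'])
E
```

```text
0.1 [248.90271039 573.04301122 180.53945495] [-3.14065848e+00 -8.14644182e-05  2.73178822e+00] 1.0007404870317331
```

View pics/scene0.png

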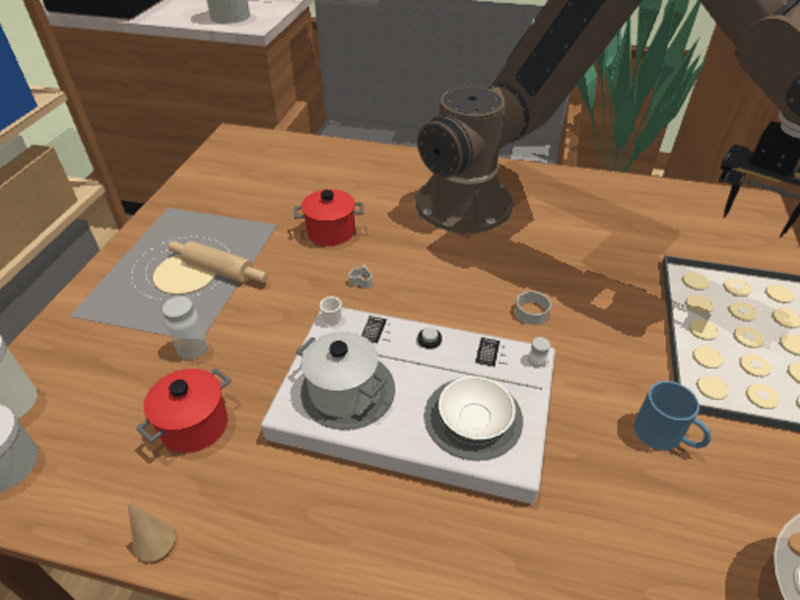

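View pics/top0.png

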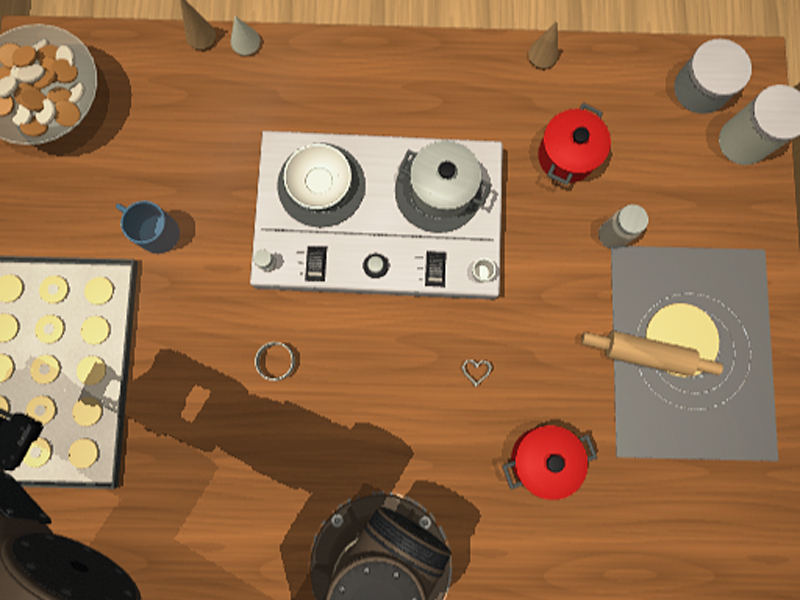

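The saucepan is on the right zone (right in the top view, y negative). In the top view the right wheel is at about (436,268), the left at (316,264) and the button at (376,265), all in the 800x600 picture.

```bash
cat > h.py <<'E'
import numpy as np
from cell import monitor,viewer
def px(name,u,v,z,info=None):
    i=info or viewer.camera_info(name);K=np.array(i["K"]);T=np.array(i["camera_from_world"])
    R,t=T[:3,:3],T[:3,3];c=-R.T@t;d=R.T@np.linalg.solve(K,[u,v,1])
    return c+d*(z-c[2])/d[2]
E
python3 - <<'E'
from h import *
k=.64
for n,cam,u,v,z in[("R","top",436,268,67),("L","top",316,264,67),("B","top",376,264,66),("R","scene",375,329,67),("L","scene",488,351,67),("B","scene",430,336,66),
 ("c","top",250,296,50),("c","top",499,299,50),("c","top",502,142,55),("c","top",263,132,55),("jar","top",263,257,101),("cup","top",484,268,97)]:
    print(n,cam,px(cam,u*k,v*k,z).round(1))
import scipy.spatial.transform as t
s=monitor.state();print(t.Rotation.from_euler('xyz',s['tcp_rot']).as_matrix().round(3))
E
```

```text
R top [533.7 -89.7  67. ]
L top [535.5 129.3  67. ]
B top [538.5  20.   66. ]
R scene [546.1 -80.1  67. ]
L scene [550.  133.9  67. ]
B scene [538.   23.9  66. ]
c top [476.1 249.4  50. ]
c top [ 482.  -207.3   50. ]
c top [ 783.6 -212.1   55. ]
c top [790.9 242.4  55. ]
jar top [538.9 219.7 101. ]
cup top [ 529.9 -173.6   97. ]
[[-0.917  0.398 -0.   ]
 [ 0.398  0.917 -0.001]
 [ 0.    -0.001 -1.   ]]
```

>>> move_arm(
  moves=[0, 0, -0.05, -0.087, 0, 0, -0.05, -0.087, 0, 0, -0.05, -0.087, -0.15, -0.33, 0, 0, -0.15, -0.33, 0, 0, -0.15, -0.33, 0, 0, -0.15, -0.33, 0, 0, -0.15, -0.33, 0, 0, -0.15, -0.33, 0, 0, -0.15, -0.33, 0, 0],
  claw=0,
)

```text
t: 1.35
eef_pos: [407.0, 225.1, 203.5]
tcp_rot: [3.142, -0.0, -3.141]
ft_force: [0.2, 0.2, 0.4]
opening: 0.024
grip_force: 0.0
```

>>> move_arm(
  moves=[-0.12, -0.3, 0, 0, -0.12, -0.3, 0, 0, -0.12, -0.3, 0, 0, -0.12, -0.3, 0, 0, -0.12, -0.3, 0, 0, -0.12, -0.3, 0, 0, -0.12, -0.3, 0, 0, 0, 0, 0, 0, 0, 0, 0, 0],
)

```text
t: 2.48
eef_pos: [532.1, -87.8, 203.2]
tcp_rot: [3.141, -0.001, 3.141]
ft_force: [-0.3, 0.4, 0.7]
opening: 0.006
grip_force: 0.0
```

Run:
```python
from h import *
import cv2,pickle
pickle.dump(viewer.camera_info("wrist"),open("w1.pkl","wb"))
im=viewer.read_camera("wrist"); cv2.imwrite("pics/w1.png",cv2.resize(im[:,:,::-1],(800,600),interpolation=cv2.INTER_CUBIC))
print(monitor.state()['eef_pos'])
```

```text
[532.13982603 -87.39671833 203.36428142]
```

View pics/w1.png

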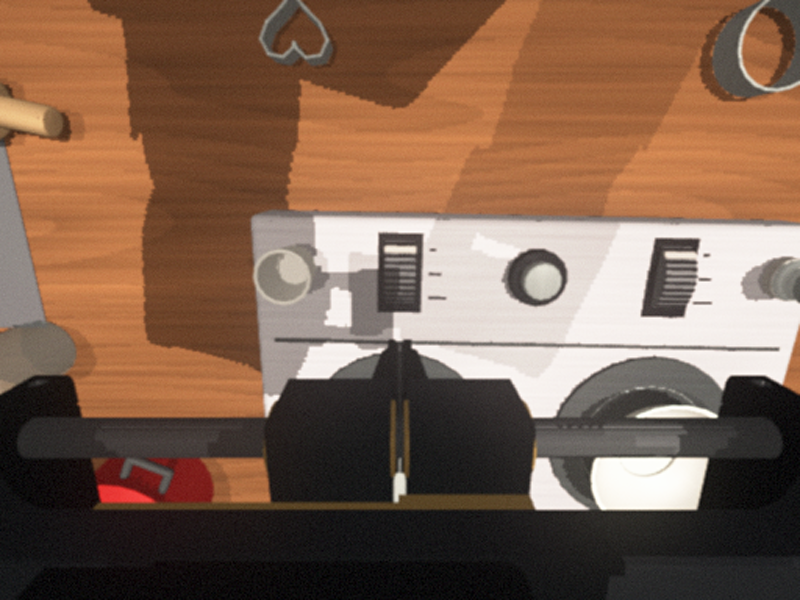

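The right wheel's slot runs from (401,233) to (401,312), with its white line on the robot side at y≈245. The button top is at (543,283), the left slot spans (676,238) to (667,317), and the fingertips are at (400,343).

Run:
```python
from h import *
import pickle
w=pickle.load(open("w1.pkl","rb"));k=.64
for n,u,v,z in[("slotR near",401,233,55),("slotR far",401,312,55),("R top",402,272,70),("Btop",543,282,66),("housing",537,277,58),("slotL near",678,238,55),("slotL far",664,316,55),("frontedgeR",256,214,55),("frontedgeL",798,224,55),("cup",290,271,97)]:
    print(n,px("",u*k,v*k,z,w).round(1))
K=np.array(w["K"]);T=np.array(w["camera_from_world"])
for z in (203,):
    p=K@(T@[532.1,-87.4,z,1])[:3];print("tip px",p[:2]/p[2]/k)
```

```text
slotR near [502.8 -85.9  55. ]
slotR far [568.5 -85.8  55. ]
R top [531.  -85.1  70. ]
Btop [540.1  26.4  66. ]
housing [537.9  23.9  58. ]
slotL near [506.9 134.1  55. ]
slotL far [572.1 133.8  55. ]
frontedgeR [ 488.  -199.2   55. ]
frontedgeL [495.9 226.7  55. ]
cup [ 524.2 -165.2   97. ]
tip px [399.40828317 334.27443011]
```

>>> move_arm(
  moves=[0.03, 0.01, 0.2, 0, 0, 0, 0.2, 0, 0, 0, 0.2, 0, 0, 0, 0.2, 0, 0, 0, 0.04, 0, 0, 0, 0, 0, 0, 0, 0, 0],
)

```text
t: 3.4
eef_pos: [528.7, -86.5, 78.7]
tcp_rot: [-3.141, 0.002, -3.141]
ft_force: [-0.3, -0.2, 0.2]
opening: 0.007
grip_force: 0.0
```

>>> move_arm(
  moves=[0, 0, 0.03, 0, 0, 0, 0.02, 0, 0, 0, 0.01, 0, 0, 0, 0, 0, 0, 0, 0, 0],
)

```text
t: 4.03
eef_pos: [528.1, -86.7, 68.5]
tcp_rot: [3.141, 0.0, -3.141]
ft_force: [0.4, 1.1, -0.6]
opening: 0.003
grip_force: 0.0
```

>>> move_arm(
  moves=[0, 0, 0.01, 0, 0, 0, 0, 0, 0, 0, 0, 0],
)

```text
t: 4.4
eef_pos: [528.1, -86.7, 67.0]
tcp_rot: [3.142, 0.0, -3.141]
ft_force: [0.2, 0.8, -0.5]
opening: 0.004
grip_force: 0.0
```

>>> move_arm(
  moves=[0, 0, 0.01, 0, 0, 0, 0, 0, 0, 0, 0, 0],
)

```text
t: 4.78
eef_pos: [528.1, -86.7, 65.5]
tcp_rot: [3.141, -0.0, -3.141]
ft_force: [0.1, -0.0, -0.8]
opening: 0.003
grip_force: 0.0
```

Run:
```python
from h import *
import cv2
im=viewer.read_camera("wrist")[100:290,150:400]; cv2.imwrite("pics/w2.png",cv2.resize(im[:,:,::-1],(790,600),interpolation=cv2.INTER_CUBIC))
s=monitor.state();print(s['eef_pos'],s['ft_force'])
```

```text
[528.12328448 -86.67007131  65.5232352 ] [-0.0631233  -0.5721923   0.53910798]
```

View pics/w2.png

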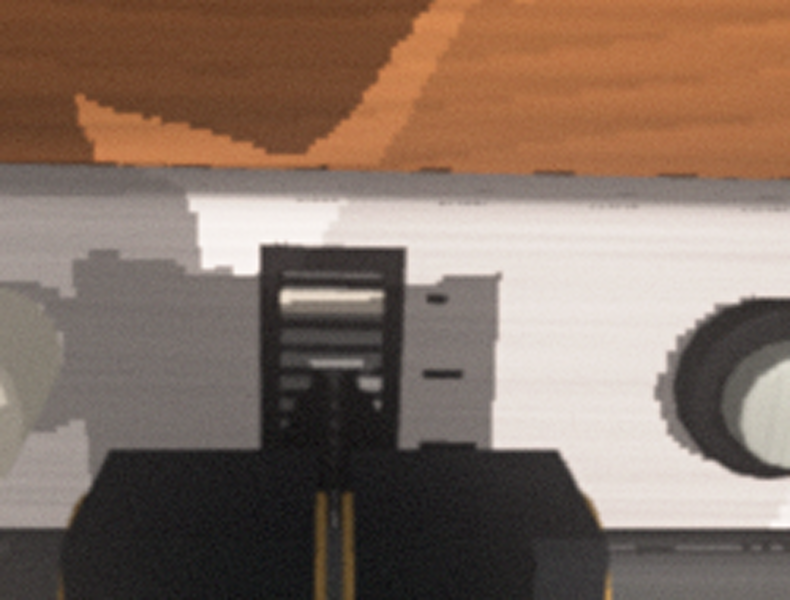

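The tip stands over the wheel at about (335,370) in the crop. The white line shows at v≈300, and the middle (warm) tick is at v≈373.

Run:
```python
from h import *
w=viewer.camera_info("wrist");K=np.array(w["K"]);T=np.array(w["camera_from_world"])
print("cam",(-T[:3,:3].T@T[:3,3]).round(0),"axis",T[2,:3].round(2))
def P(x,y,z):
    p=K@(T@[x,y,z,1])[:3];return ((p[:2]/p[2]-[150,100])*[790/250,600/190]).round(0)
print("line",P(535.6-20.6,-86,62.5),"top",P(535.6,-86,70),"tcp",P(528.1,-86.7,65.5),"tcp-10",P(518.1,-86.7,65.5))
print("slot near",P(502.8,-86,55),"line at z 2 lower",P(515,-86,60))
for v in (300,373,247):print(v,[px("",335/3.16+150,v/3.158+100,z,w).round(1) for z in(55,62,70)])
```

```text
cam [451. -87. 269.] axis [ 0.28  0.   -0.96]
line [335. 305.] top [335. 396.] tcp [332. 360.] tcp-10 [332. 321.]
slot near [335. 248.] line at z 2 lower [335. 301.]
300 [array([516.2, -85.9,  55. ]), array([514., -86.,  62.]), array([511.6, -86. ,  70. ])]
373 [array([535.6, -85.9,  55. ]), array([532.9, -85.9,  62. ]), array([529.7, -86. ,  70. ])]
247 [array([502.6, -85.9,  55. ]), array([500.9, -86. ,  62. ]), array([498.9, -86. ,  70. ])]
```

>>> move_arm(
  moves=[0, 0, 0.01, 0, 0, 0, 0, 0],
)

```text
t: 5.08
eef_pos: [528.1, -86.6, 63.9]
tcp_rot: [3.141, -0.0, -3.141]
ft_force: [0.3, -0.0, 0.2]
opening: 0.004
grip_force: 0.0
```

>>> move_arm(
  moves=[0, 0, 0.01, 0, 0, 0, 0, 0],
)

```text
t: 5.32
eef_pos: [528.1, -86.6, 62.4]
tcp_rot: [3.141, -0.0, -3.141]
ft_force: [-0.4, -1.3, 0.3]
opening: 0.008
grip_force: 0.0
```

Run:
```python
from h import *
import cv2
a=viewer.read_camera("wrist")[170:260,210:310];b=viewer.read_camera("scene")[180:240,200:270]
o=np.hstack([cv2.resize(a,(400,500),interpolation=cv2.INTER_CUBIC),cv2.resize(b,(400,500),interpolation=cv2.INTER_CUBIC)])
o=np.clip(255*(o/255.)**.55,0,255).astype(np.uint8)
cv2.imwrite("pics/w3.png",o[:,:,::-1])
s=monitor.state();print(s['eef_pos'],s['ft_force'])
```

```text
[528.11661454 -86.64585874  62.50642262] [-0.22529245  0.06935627 -0.13380862]
```

View pics/w3.png

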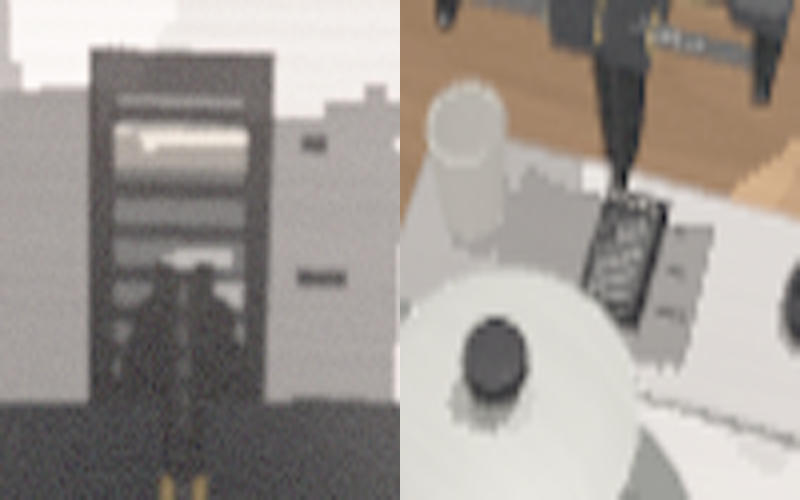

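The scene crop (right half) shows the fingertip at crop (618,195), which is full-picture pixel (238.2,203.4), at the robot-side edge of the slot. In the wrist crop (left half) the white line is still on the robot side.

Run:
```python
from h import *
w=viewer.camera_info("scene");K=np.array(w["K"]);T=np.array(w["camera_from_world"])
print("cam",(-T[:3,:3].T@T[:3,3]).round(0))
for z in(62.5,70,80,90):print(z,px("scene",238.2,203.4,z).round(1))
def S(x,y,z):
    p=K@(T@[x,y,z,1])[:3];p=p[:2]/p[2];return p.round(1),((p-[200,180])*[400/70,500/60]+[400,0]).round(0)
for n,q in dict(tcp=(528.1,-86.6,62.5),top=(535.6,-86,70),slotnear=(502.8,-86,55),slotfar=(568.5,-86,55)).items():print(n,*S(*q))
```

```text
cam [1276.  154.  881.]
62.5 [514.9 -94.7  62.5]
70 [521.9 -92.4  70. ]
80 [531.2 -89.4  80. ]
90 [540.5 -86.4  90. ]
tcp [239.6 206.9] [626. 225.]
top [239. 207.] [623. 225.]
slotnear [242.1 202.8] [641. 190.]
slotfar [236.1 218.5] [606. 320.]
```

The fingertip really sits higher than the reported TCP, so I'll keep lowering it in small steps until I feel force.

>>> move_arm(
  moves=[0, 0, 0.01, 0, 0, 0, 0.01, 0, 0, 0, 0, 0],
)

```text
t: 5.8
eef_pos: [528.1, -86.7, 59.4]
tcp_rot: [3.141, -0.0, -3.141]
ft_force: [0.6, 0.9, 0.2]
opening: 0.001
grip_force: 0.0
```

>>> move_arm(
  moves=[0, 0, 0.01, 0, 0, 0, 0, 0],
)

```text
t: 6.05
eef_pos: [528.1, -86.6, 57.9]
tcp_rot: [3.141, -0.0, -3.141]
ft_force: [-0.1, 0.0, -0.8]
opening: 0.007
grip_force: 0.0
```

>>> move_arm(
  moves=[0, 0, 0.01, 0, 0, 0, 0, 0],
)

```text
t: 6.3
eef_pos: [528.1, -86.6, 56.4]
tcp_rot: [3.141, -0.0, -3.141]
ft_force: [-0.5, 0.3, 0.1]
opening: 0.005
grip_force: 0.0
```

Run:
```python
from h import *
import cv2
a=viewer.read_camera("wrist")[150:290,190:330];b=viewer.read_camera("scene")[165:235,200:270]
o=np.hstack([cv2.resize(a,(400,400),interpolation=cv2.INTER_CUBIC),cv2.resize(b,(400,400),interpolation=cv2.INTER_CUBIC)])
o=np.clip(255*(o/255.)**.5,0,255).astype(np.uint8)
cv2.imwrite("pics/w4.png",o[:,:,::-1])
w=viewer.camera_info("scene");K=np.array(w["K"]);T=np.array(w["camera_from_world"])
def S(x,y,z):
    p=K@(T@[x,y,z,1])[:3];p=p[:2]/p[2];return ((p-[200,165])*400/70+[400,0]).round(0)
for z in (56,62,66,70,74):print(z,S(528.1,-86.6,z),S(535.6,-86.6,z))
```

```text
56 [627. 248.] [623. 258.]
62 [626. 240.] [622. 250.]
66 [626. 235.] [622. 245.]
70 [626. 230.] [622. 240.]
74 [626. 224.] [622. 234.]
```

View pics/w4.png

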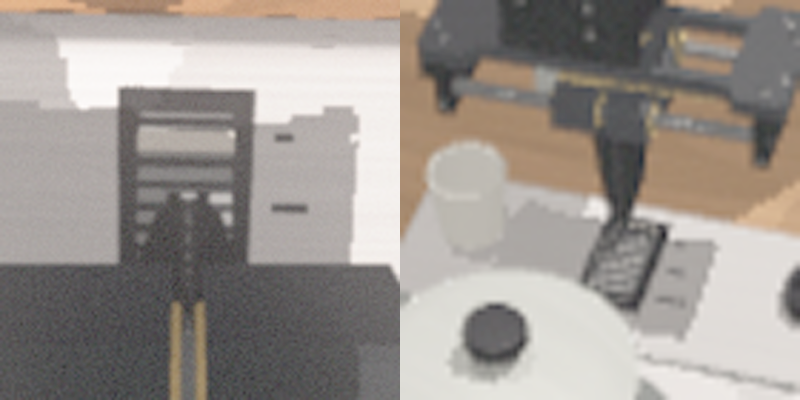

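>>> move_arm(
  moves=[0, 0, 0.01, 0, 0, 0, 0, 0],
)

```text
t: 6.65
eef_pos: [528.1, -86.6, 54.9]
tcp_rot: [3.141, -0.0, -3.141]
ft_force: [-0.1, -0.3, 0.5]
opening: 0.005
grip_force: 0.0
```

>>> move_arm(
  moves=[0, 0, 0.01, 0, 0, 0, 0, 0],
)

```text
t: 6.9
eef_pos: [528.1, -86.6, 53.4]
tcp_rot: [3.141, -0.0, -3.141]
ft_force: [0.1, 0.7, 0.6]
opening: 0.005
grip_force: 0.0
```

>>> move_arm(
  moves=[0, 0, 0.01, 0, 0, 0, 0, 0],
)

```text
t: 7.15
eef_pos: [528.1, -86.6, 51.9]
tcp_rot: [3.141, -0.0, -3.141]
ft_force: [0.1, -1.1, -0.2]
opening: 0.004
grip_force: 0.0
```

>>> move_arm(
  moves=[0, 0, 0.01, 0, 0, 0, 0, 0],
)

```text
t: 7.4
eef_pos: [528.1, -86.7, 50.4]
tcp_rot: [3.141, -0.0, -3.141]
ft_force: [-0.2, -0.8, -0.9]
opening: 0.005
grip_force: 0.0
```

Run:
```python
from h import *
import cv2
b=np.mean([viewer.read_camera("scene")[190:230,220:260].astype(float) for _ in range(4)],0)
a=np.mean([viewer.read_camera("wrist")[180:240,225:285].astype(float) for _ in range(4)],0)
f=lambda q:cv2.resize(np.clip(255*(q/255)**.45,0,255).astype(np.uint8),(400,400),interpolation=cv2.INTER_NEAREST)
cv2.imwrite("pics/w5.png",np.hstack([f(a),f(b)])[:,:,::-1])
w=viewer.camera_info("scene");K=np.array(w["K"]);T=np.array(w["camera_from_world"])
def S(x,y,z):
    p=K@(T@[x,y,z,1])[:3];p=p[:2]/p[2];return ((p-[220,190])*10+[400,0]).round(0)
for z in (50,56,62,66,70,74):print(z,S(528.1,-86.6,z))
print("rim",[S(535.6+32*np.sin(t),-86,38+32*np.cos(t)) for t in(-.9,-.7,-.35,0,.35,.7)])
```

```text
50 [597. 198.]
56 [597. 184.]
62 [596. 171.]
66 [596. 161.]
70 [595. 152.]
74 [595. 143.]
rim [array([614., 140.]), array([610., 139.]), array([600., 149.]), array([590., 170.]), array([580., 201.]), array([572., 237.])]
```

View pics/w5.png

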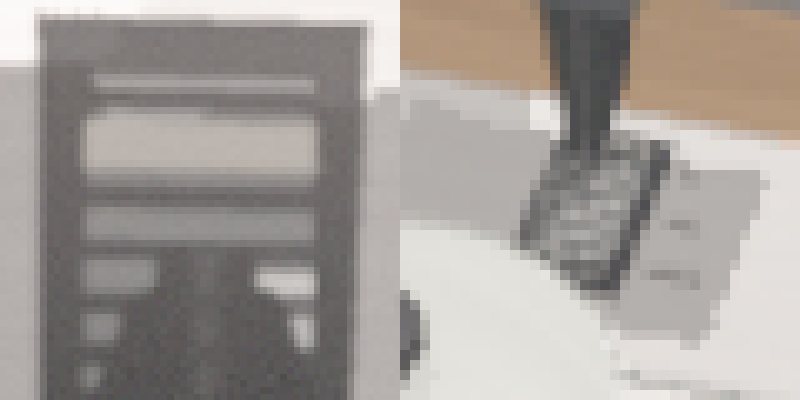

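The fingertip ends at about (590,157) in the right crop, so it is at z≈68–70 and just reaching the rim. The true tip is about 19 mm behind the reported TCP.

>>> move_arm(
  moves=[0, 0, 0.01, 0, 0, 0, 0, 0],
)

```text
t: 8.05
eef_pos: [528.0, -86.6, 48.9]
tcp_rot: [3.141, -0.0, -3.141]
ft_force: [-0.3, 0.0, -0.7]
opening: 0.006
grip_force: 0.0
```

>>> move_arm(
  moves=[0, 0, 0.01, 0, 0, 0, 0, 0],
)

```text
t: 8.3
eef_pos: [528.1, -86.7, 47.4]
tcp_rot: [3.141, -0.0, -3.141]
ft_force: [0.6, 0.3, 0.5]
opening: 0.008
grip_force: 0.0
```

>>> move_arm(
  moves=[0, 0, 0.01, 0, 0, 0, 0, 0],
)

```text
t: 8.55
eef_pos: [528.1, -86.6, 45.9]
tcp_rot: [3.141, -0.0, -3.141]
ft_force: [-0.6, -0.2, 0.5]
opening: 0.006
grip_force: 0.0
```

>>> move_arm(
  moves=[0, 0, 0.01, 0, 0, 0, 0, 0],
)

```text
t: 8.8
eef_pos: [528.1, -86.7, 44.4]
tcp_rot: [3.141, -0.0, -3.141]
ft_force: [0.3, 0.1, -0.0]
opening: 0.005
grip_force: 0.0
```

Run:
```python
from h import *
import cv2
f=lambda q:np.clip(255*(q/255)**.45,0,255)
b=f(np.mean([viewer.read_camera("scene")[190:230,220:260].astype(float) for _ in range(4)],0)).mean(2)
p=cv2.imread("pics/w5.png")[5::10,405::10].astype(float).mean(2)
print(p[6:24,12:28].astype(int));print(b[6:24,12:28].astype(int))
a=f(np.mean([viewer.read_camera("wrist")[180:240,225:285].astype(float) for _ in range(2)],0)).mean(2)
print(a[30:52:2,14:44:2].astype(int))
```

```text
[[152 152 142  91  76  83  84  73  75  73  94 145 148 148 148 148]
 [151 151 151 100  74  82  81  78  77  76 101 146 148 148 148 147]
 [154 156 151 114  79  81  85  76  73  78 112 150 153 151 151 150]
 [172 197 192 155  96  77  87  76  76  80 138 150 152 152 152 152]
 [196 231 232 200 122  77  87  76  73 105 164 154 151 151 151 151]
 [195 231 232 221 144  79  85  75  73 165 202 188 186 184 175 166]
 [191 225 227 230 153  78  83  76  74 195 217 219 220 221 213 201]
 [175 174 175 207 134  76  88  77  93 147 153 175 198 214 216 218]
 [175 174 174 139  93  75  93  73 114 136 154 130 146 109 142 187]
 [175 175 173 111 102  96 102  86 106  98 114 118 145 103  98 200]
 [174 174 157 116 114 123 105  99 131 132 150 123 122  88  91 173]
 [175 172 132 124 113 103 117 129 153 149 161 146 114  84 129 174]
 [176 157 116 108 113 118 126 159 161 146 142 150 106  91 162 176]
 [173 124 128 125 137 130 122 132 142 147 146 136  91 120 173 176]
 [158 111 125 109 139 147 141 166 163 175 154 106  79 144 175 176]
 [139 109 119 132 158 172 160 162 141 146 139  91  92 162 174 171]
 [108 112 129 147 139 144 14
[... 1307 characters left out ...]
 176]]
[[133 137 136 132 138 136 134 138 143 144 142 143 143 142 145]
 [102 106 110 106 107 104 103 107 107 110 108 110 111 110 112]
 [146 144 144 136 138 137 140 137 137 135 131 131 132 130 133]
 [155 155 151 154 154 146 149 151 153 151 148 148 150 154 153]
 [150 150 150 150 144 108 104 137 147 145 109 104 133 151 150]
 [109 110 107 108 107 103 101 101 112 110 104 104 107 117 115]
 [139 139 138 136 120  99  99 104 106 103 107 103 117 147 166]
 [151 151 149 119  98  98 105 101 112 105 100 100 100 115 180]
 [144 147 131  98  95 102 102  98 111 109 101  97 100 100 144]
 [104 103 101  92  98 102  97  99 103 100 100  98  97  99 106]
 [124 112  98  88  93  98  97  99 101 102  96 100  96  99  95]]
```

>>> move_arm(
  moves=[0, 0, 0.01, 0, 0, 0, 0, 0],
)

```text
t: 9.35
eef_pos: [528.1, -86.6, 42.9]
tcp_rot: [3.141, -0.0, -3.141]
ft_force: [0.5, -0.2, -0.8]
opening: 0.004
grip_force: 0.0
```

>>> move_arm(
  moves=[0, 0, 0.01, 0, 0, 0, 0, 0],
)

```text
t: 9.6
eef_pos: [528.1, -86.6, 41.4]
tcp_rot: [3.141, -0.0, -3.141]
ft_force: [-0.4, -0.1, 0.8]
opening: 0.001
grip_force: 0.0
```

Run:
```python
from h import *
import cv2
f=lambda q:np.clip(255*(q/255)**.45,0,255)
B=np.mean([viewer.read_camera("scene").astype(float) for _ in range(4)],0)
A=np.mean([viewer.read_camera("wrist").astype(float) for _ in range(3)],0)
np.savez("n1.npz",A=A,B=B)
print(f(B)[196:214,232:248].mean(2).astype(int))
o=np.hstack([cv2.resize(f(A[140:290,180:330]).astype(np.uint8),(400,400),interpolation=cv2.INTER_CUBIC),cv2.resize(f(B[140:230,190:280]).astype(np.uint8),(400,400),interpolation=cv2.INTER_CUBIC)])
cv2.imwrite("pics/w6.png",o[:,:,::-1])
w=viewer.camera_info("wrist");K=np.array(w["K"]);T=np.array(w["camera_from_world"])
def P(x,y,z):
    p=K@(T@[x,y,z,1])[:3];return ((p[:2]/p[2]-[180,140])*400/150).round(0)
print("line",P(515,-86,62.5),"top",P(535.6,-86,70),"slotnear",P(503,-86,55))
```

```text
[[152 152 126  86  75  81  83  76  74  74  76 134 147 149 148 148]
 [151 151 133  88  77  83  82  75  74  74  74 144 148 148 149 148]
 [154 153 151  99  77  83  83  74  76  74  78 150 153 153 151 150]
 [173 172 190 140  86  78  87  75  74  74  95 149 152 152 153 153]
 [196 195 230 186 109  80  86  74  76  75 118 151 152 152 151 151]
 [195 195 231 202 124  78  85  74  76  77 168 163 162 160 163 165]
 [192 192 225 212 135  79  86  79  77  80 197 180 184 192 198 200]
 [175 175 175 173 108  76  88  73  75  94 151 175 199 215 217 219]
 [175 175 175 139  92  75  90  79  78 114 153 131 147 108 143 188]
 [175 175 173 112 100  78  90  77  79  97 115 117 145 103  98 200]
 [175 175 157 116 114  87  93  76  95 130 151 123 123  89  91 173]
 [175 172 132 124 112 103 112  91 138 148 161 145 115  85 129 175]
 [176 157 116 109 112 119 127 115 159 147 142 151 106  91 162 176]
 [173 125 128 125 135 126 122 132 142 147 146 138  92 120 174 176]
 [158 111 126 111 109 136 140 166 163 176 155 115  85 144 175 177]
 [140 109 119 127 126 171 160 163 142 146 141  98  91 162 174 172]
 [109 113 128 132 127 143 145 152 160 158 132  92 128 175 166 143]
 [103 115 122 159 157 169 170 159 147 143 113  93 162 176 176 176]]
line [203. 178.] top [203. 265.] slotnear [203. 125.]
```

View pics/w6.png

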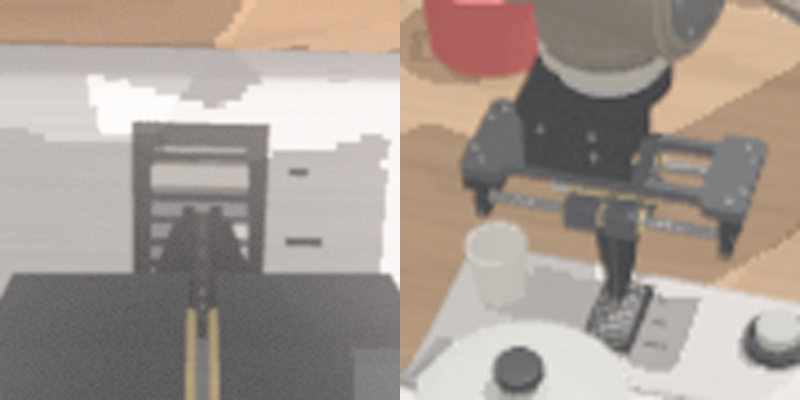

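The tip shows at (203,208) in the wrist crop and its lower end at (620,297) in the scene crop. Both views agree if the tip is about 14 mm thick in x and its bottom is near z=69–70, so contact should come next.

>>> move_arm(
  moves=[0, 0, 0.01, 0, 0, 0, 0, 0],
)

```text
t: 10.2
eef_pos: [528.0, -86.6, 39.9]
tcp_rot: [3.141, -0.0, -3.141]
ft_force: [0.2, 0.5, 0.9]
opening: 0.002
grip_force: 0.0
```

>>> move_arm(
  moves=[0, 0, 0.01, 0, 0, 0, 0, 0],
)

```text
t: 10.45
eef_pos: [528.1, -86.7, 38.4]
tcp_rot: [3.141, -0.0, -3.141]
ft_force: [0.1, 0.2, -0.6]
opening: 0.004
grip_force: 0.0
```

>>> move_arm(
  moves=[0, 0, 0.01, 0, 0, 0, 0, 0],
)

```text
t: 10.7
eef_pos: [528.1, -86.6, 36.9]
tcp_rot: [3.141, -0.0, -3.141]
ft_force: [1.4, 0.2, 0.5]
opening: 0.008
grip_force: 0.0
```

>>> move_arm(
  moves=[0, 0, 0.007, 0, 0, 0, 0, 0],
)

```text
t: 10.95
eef_pos: [528.7, -86.7, 36.5]
tcp_rot: [-3.141, 0.001, -3.141]
ft_force: [-0.1, 1.5, 5.3]
opening: 0.008
grip_force: 3.1
```

Contact: 5.3 N upward at z 36.5. I'll press slightly more and start rolling.

>>> move_arm(
  moves=[0, 0, 0.005, 0, -0.015, 0, 0, 0, -0.015, 0, 0, 0, -0.015, 0, 0, 0, 0, 0, 0, 0],
)

```text
t: 11.58
eef_pos: [535.8, -86.9, 36.4]
tcp_rot: [-3.141, 0.003, -3.141]
ft_force: [-2.0, 0.7, 13.8]
opening: 0.008
grip_force: 6.7
```

>>> move_arm(
  moves=[-0.015, 0, 0, 0, -0.015, 0, 0, 0, -0.01, 0, 0, 0, 0, 0, 0, 0],
)

```text
t: 12.08
eef_pos: [542.3, -87.0, 36.5]
tcp_rot: [-3.141, 0.004, -3.141]
ft_force: [0.9, 0.6, 12.3]
opening: 0.006
grip_force: 5.8
```

The x force changed sign, so the detent has been passed. I'll go a little further, then lift.

>>> move_arm(
  moves=[-0.015, 0, 0, 0, -0.015, 0, 0, 0, 0, 0, -0.05, 0, 0, 0, -0.1, 0, 0, 0, -0.15, 0, 0, 0, 0, 0],
)

```text
t: 12.82
eef_pos: [546.1, -86.9, 82.0]
tcp_rot: [-3.141, 0.003, -3.141]
ft_force: [-0.4, -0.4, -0.2]
opening: 0.001
grip_force: 0.0
```

Run:
```python
from h import *
import cv2
s=monitor.state();print(s['t'],s['eef_pos'],s['ft_force'])
f=lambda q:np.clip(255*(q/255)**.5,0,255).astype(np.uint8)
A=viewer.read_camera("wrist").astype(float);B=viewer.read_camera("scene").astype(float)
o=np.hstack([cv2.resize(f(A[90:290,170:370]),(400,400)),cv2.resize(f(B[140:240,190:290]),(400,400),interpolation=cv2.INTER_CUBIC)])
cv2.imwrite("pics/w7.png",o[:,:,::-1])
w=viewer.camera_info("wrist");K=np.array(w["K"]);T=np.array(w["camera_from_world"])
def P(x,y,z):
    p=K@(T@[x,y,z,1])[:3];return ((p[:2]/p[2]-[170,90])*2).round(0)
for a in(0,.35,.7,1.4):print(a,P(535.6+32*np.sin(a-.7),-86,38+32*np.cos(a-.7)))
```

```text
12.825 [546.076234   -86.86092779  82.0429672 ] [-0.41947372 -0.43489558 -0.18445423]
0 [172. 161.]
0.35 [172. 188.]
0.7 [172. 216.]
1.4 [172. 258.]
```

View pics/w7.png

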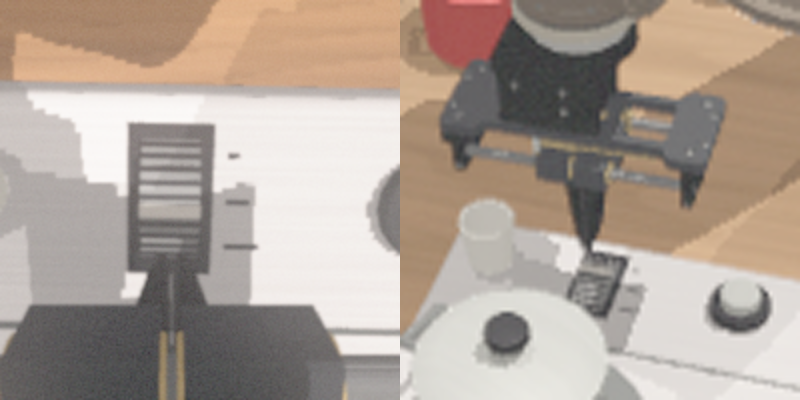

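The white line now lies on top at about (172,211) in the crop, against 216 predicted for warm, so the wheel is at 0.70. Next is the button, at about (538,24).

>>> move_arm(
  moves=[0.03, 0.25, 0, 0, 0.025, 0.25, 0, 0, 0, 0.24, 0, 0, 0, 0, 0.12, 0, 0, 0, 0.12, 0, 0, 0, 0.05, 0, 0, 0, 0, 0, 0, 0, 0, 0],
)

```text
t: 13.92
eef_pos: [536.5, 24.7, 37.5]
tcp_rot: [3.141, -0.001, 3.142]
ft_force: [-5.6, 3.6, 15.3]
opening: 0.002
grip_force: 7.7
```

>>> move_arm(
  moves=[0, 0, -0.1, 0, 0, 0, 0, 0, 0, 0, 0, 0],
)

```text
t: 14.3
eef_pos: [537.0, 24.2, 51.5]
tcp_rot: [3.142, -0.0, -3.142]
ft_force: [1.0, -0.2, 1.1]
opening: 0.005
grip_force: 0.0
```

>>> move_arm(
  moves=[0, 0, 0.03, 0, 0, 0, 0, 0],
)

```text
t: 14.55
eef_pos: [536.7, 24.3, 46.5]
tcp_rot: [3.141, -0.001, -3.141]
ft_force: [-0.3, 0.7, -0.4]
opening: 0.002
grip_force: 0.0
```

>>> move_arm(
  moves=[0, 0, 0.02, 0, 0, 0, 0, 0],
)

```text
t: 14.8
eef_pos: [537.1, 24.4, 43.9]
tcp_rot: [3.141, -0.0, -3.141]
ft_force: [-1.3, -0.3, 0.7]
opening: 0.003
grip_force: 0.0
```

>>> move_arm(
  moves=[0, 0, 0.015, 0, 0, 0, 0, 0],
)

```text
t: 15.05
eef_pos: [537.2, 24.3, 42.0]
tcp_rot: [3.141, 0.0, -3.141]
ft_force: [0.9, -0.3, 2.2]
opening: 0.007
grip_force: 0.9
```

>>> move_arm(
  moves=[0, 0, 0.015, 0, 0, 0, 0, 0],
)

```text
t: 15.3
eef_pos: [537.2, 24.4, 39.7]
tcp_rot: [3.141, 0.0, -3.141]
ft_force: [-0.9, 0.1, 2.9]
opening: 0.005
grip_force: 1.4
```

The button's spring is responding (2.2 then 2.9 N), so I'll press on to the bottom.

>>> move_arm(
  moves=[0, 0, 0.015, 0, 0, 0, 0.01, 0, 0, 0, 0, 0, 0, 0, 0, 0],
)

```text
t: 15.8
eef_pos: [537.3, 24.4, 37.3]
tcp_rot: [-3.142, 0.001, -3.141]
ft_force: [-5.5, 0.4, 21.3]
opening: 0.008
grip_force: 10.9
```

>>> move_arm(
  moves=[0, 0, -0.1, 0, 0, 0, -0.3, 0, 0, 0, -0.3, 0, 0, 0, -0.2, 0, 0, 0, 0, 0, 0, 0, 0, 0, 0, 0, 0, 0],
)

```text
t: 16.68
eef_pos: [536.6, 24.3, 169.8]
tcp_rot: [3.141, -0.002, -3.141]
ft_force: [1.0, 0.4, 0.6]
opening: 0.002
grip_force: 0.0
```

Run:
```python
from h import *
import cv2
s=monitor.state();print(s['t'],s['eef_pos'],s['ft_force'])
f=lambda q:np.clip(255*(q/255)**.6,0,255).astype(np.uint8)
A=viewer.read_camera("wrist").astype(float);B=viewer.read_camera("scene").astype(float)
o=np.hstack([cv2.resize(f(A[100:250,50:450]),(500,188)),np.zeros((188,0,3),np.uint8)])
o=np.vstack([cv2.resize(f(A[90:250,50:450]),(750,300),interpolation=cv2.INTER_CUBIC),cv2.resize(f(B[170:300,130:455]),(750,300),interpolation=cv2.INTER_CUBIC)])
cv2.imwrite("pics/w8.png",o[:,:,::-1])
```

```text
16.675 [536.58041213  24.34275725 169.7943445 ] [0.95219964 0.39458543 0.57843735]
```

View pics/w8.png

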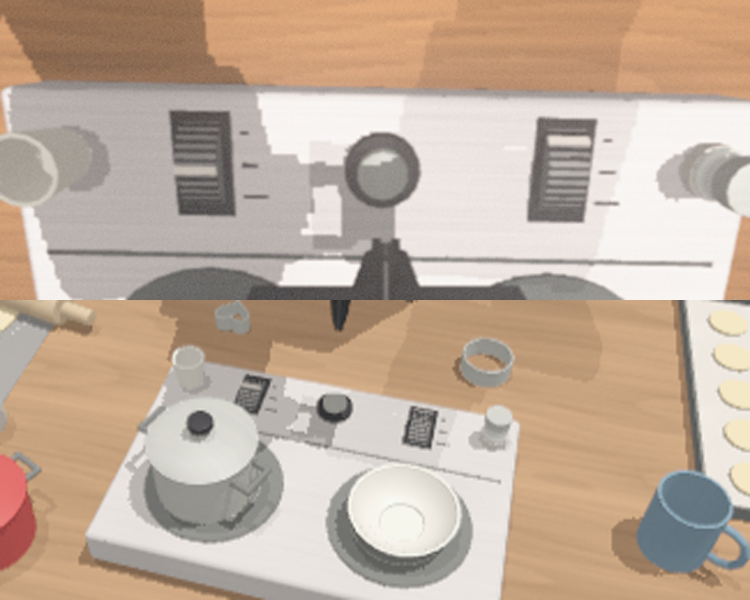

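The right wheel's line at (195,170) is at the warm tick and the left wheel's at (570,140) is still off. The button at (382,175) is up, nothing else has moved, and the arm is clear, so I'm handing in.

```bash
python3 -c "
from cell import order
print(order.job_done())"
```

```text
the job is handed in; nothing more can be done
None
```

I rolled the right wheel (the saucepan's) one click to warm, pressed the start button to its stop and let it come up, then handed the job in; the last picture showed the left wheel still off and nothing else visibly moved, but no verdict was returned.

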